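Fill the thread row and hold up the shade card

ROBOT

A 7-joint arm with a two-finger parallel gripper is mounted at the origin on the work surface. World frame = base frame: x ahead of the robot, y to its left, z up, the work surface at z = 0. Lengths are in m, angles in rad, forces in N, time in s.
With the tool pointing down it reaches from about 0.4 to 0.85 m from the base axis. Payload 6.9 kg.
Tool frame: the origin (TCP) lies midway between the tips of the shut fingers; the grasp point (between the pads) lies behind it (ctrl.pinch_z is the z of the grasp point in the tool frame, in m); z points along the fingers, y is the line along which they close (so a half turn about z gives the same grasp; the last joint's range is limited). The gripper opens to 85 mm and grips with 20 to 120 N. Pads are 22 mm wide; open, the fingers measure 114 mm over their backs; the gripper's body (76 mm by 85 mm) begins 54 mm behind the grasp point. The pads swing forward as they close: fully open they stand 13 mm farther back than shut.
Start: joints at [1.244, 0.507, -0.238, 1.5, 0.126, 1.149, -0.155], TCP at [0.262, -0.567, 0.231] pointing down, gripper open.
Joint ranges: [-3.08, 3.08], [-0.24, 2.05], [-1.43, 1.35], [0, 2.5], [-1.52, 4.66], [0.17, 1.96], [-2.89, 2.89]. Speed limits (rad/s): [2.39, 2.39, 3.14, 3.14, 3.14, 3.14, 3.14].

INTERFACE

Orientations are given as a unit quaternion [w, x, y, z].
In Python, from station import ctrl, get_state, vision, ticket, models gives the robot as it stands. Calls block until the motion is done:
- ctrl.movep(position, orientation): joint-space move of the TCP to a pose.
- ctrl.movel(position, frame=None, max_speed=0.15): straight line of the TCP; frame=None keeps the orientation; max_speed is the mean speed in m/s.
- ctrl.set_joints(angles): joint-space move.
- ctrl.ungrasp() and ctrl.close_gripper(force=None): open the fingers fully, or close them until they stop; force is the grip in N (None keeps the last).
- ctrl.pause(seconds).
- ctrl.ik(position, orientation): joint angles nearest the present ones, or None.
- get_state(): the state.
- vision.grab_frame(name): name is "scene" or "top" or "wrist"; returns (picture, depth): 420x560x3 uint8, blue, green, red; 420x560 float32, m along the optical axis (not along the pixel's ray), 0 where there is no reading.
- vision.camera_info(name): a dict with "mtx" (3x3 intrinsics, pixels), "R" (3x3) and "t" (3): a world point X has camera coordinates R X + t; the wrist camera has in their place "hand_eye" (4x4, takes a point from camera to tool coordinates, whose origin is the TCP and whose axes are the flange's). Camera axes: x right, y down, z forward; pixel columns grow to the right and rows downward; lengths in m; the calibration is good to about 2 mm. The wrist camera is an equidistant fisheye: a pixel r from the principal point sees the ray r / f radians off the axis. A picture is of the moment at which its call begins: read the wrist's pose just before it. camera_info takes no time and is no camera call.
A pose or a line that the arm cannot do raises ctrl.Unreachable and nothing moves.
- ticket.close_job(): hands the job in; it is judged then, once.
Trained networks look in the newest picture that a camera, given by its name, has taken for a name from the list of things; names that differ only in an ending like _2 or _b are one class to them, and where a whole thing is asked for, a point or a joint stands for the part that bears it (a point fixed in the world has none). Each returns a list of dicts, best first, with "p" (0 to 1); they miss things now and then, are a little off and sometimes report something else, mostly with a low value. They report only what shows in the picture. A call takes as long as a camera call.
- models.recognise(camera, target): "point" ([column, row] in pixels, amid what is visible of it).
- models.masks_of(camera, target): "mask" (420x560 bool, what is visible of it) and "point" ([column, row] in pixels, amid what is visible of it).
The state is a dict: "time": time; "qpos": joint angles; "qd": joint speeds; "tau": joint torques, N m; "tcp_pos": TCP position; "eef_rot": TCP orientation; "contact_force": force on the tool from outside, world axes, zero at the start; "wrist_torque": the same for the moment, N m; "width": finger opening in m; "gripper_force": force on a finger pad.
Only numpy, scipy, OpenCV 4.12 (cv2) and the standard library are available. Lean on these libraries where they do the work, as an engineer would, in place of code of your own. Each camera call takes 0.05 s, during which the arm holds its last target. There are 200 camera calls.

TASK

Stand the two loose blue thread spools upright on the yellow dots on the shelf, one on each and well centred, so that the row of five is complete. Then draw the shade card (its red tab is the handle) up out of its stand and hold it raised over the middle of the row, clear above the spools, its width along the row and its swatch face tipped up half-way between upright and flat, so that the colours can be compared; finish while still holding it there, steady. Leave the other spools, the mug, the tape measure and the oil bottle where they are.

Things in the scene. Friction and masses are not known exactly. Their poses are not given: they have to be found in the camera images.
- stray1_mid (a point): First blue thread spool, loose on the table. 70 mm tall spool, standing: thread body 48 mm across from 6 to 60 mm above its foot, white foot flange 52 mm across, white tube stub 18 mm across on top; about 0.12 kg. Point: its centre, on the axis half-way up (35 mm above the foot); z along the axis, up
- stray2_mid (a point): Second blue thread spool, the same as the first. 70 mm tall spool, standing: thread body 48 mm across from 6 to 60 mm above its foot, white foot flange 52 mm across, white tube stub 18 mm across on top; about 0.12 kg. Point: its centre, on the axis half-way up (35 mm above the foot); z along the axis, up
- gap1: One of the two yellow paper dots on the shelf, 36 mm across and flat, marking a free place in the row. Origin: centre of the dot, on the shelf top (20 mm above the table)
- gap2: The other yellow dot, same kind
- shelf_mid (a point): Low wooden shelf board, fixed: 80 mm deep (its x) by 370 mm long (its y, along the row), top 20 mm above the table. It has five places 70 mm apart along its centre line, at -140, -70, 0, 70, 140 mm: three taken by standing spools, two marked by dots. Point: middle of its top face
- row1_mid (a point): Red spool already standing in the row, loose. 70 mm tall spool, standing: thread body 48 mm across from 6 to 60 mm above its foot, white foot flange 52 mm across, white tube stub 18 mm across on top; about 0.12 kg. Point: its centre, on the axis half-way up (35 mm above the foot); z along the axis, up
- row2_mid (a point): Green spool already standing in the row, same shape and point
- row3_mid (a point): Orange spool already standing in the row, same shape and point
- card_grip (a point): Red tab of the shade card, the part to take hold of: 50 mm wide (y), 40 mm high (z), 10 mm thick (x). Point: centre of the tab, 140 mm above the card's lower edge and 20 mm below its top; axes as for the card
- card_mid (a point): Rigid thread shade card, loose, about 0.12 kg: white plate 120 x 120 mm, 10 mm thick, with the red tab on its upper edge (160 mm tall in all). Its face, on the +x side, carries twelve colour swatches; its back is grey. Axes: x out of the swatch face (away from the robot, give or take, while in the stand), y along its width, z up towards the tab. Point: centre of the plate, 60 mm above the lower edge
- card_foot (a point): Middle of the shade card's lower edge; axes as for the card
- stand: Black slotted stand, fixed, that holds the card upright: foot 70 x 150 mm, slot walls up to 55 mm above the table, slot 13 x 123 mm and 47 mm deep, open at the top. The card's lower edge stands 8 mm above the table and the card slides out straight up. Origin: centre of the underside
- mug_mid (a point): White mug, bystander, 76 mm across, 90 mm tall. Point: its centre, half-way up
- tape_mid (a point): Yellow tape measure, bystander, round, 60 mm across, 22 mm tall. Point: its centre
- oiler_mid (a point): White machine-oil bottle with red cap, bystander, 48 mm across, 110 mm tall. Point: its centre

How it is judged:
On the way, in this order (a step that is already met when the one before it is completed fails the run):
1. both blue spools stand released on the two dots while the card is still in its stand (((horizontal distance between stray1_mid and gap1 below 0.014 m and horizontal distance between stray2_mid and gap2 below 0.014 m) or (horizontal distance between stray1_mid and gap2 below 0.014 m and horizontal distance between stray2_mid and gap1 below 0.014 m)) and angle between each of stray1_mid, stray2_mid's own z axis and vertical below 0.12 rad and height (world z) of stray1_mid between 0.045 and 0.065 m and contact force between each of stray1, stray2 and the fingers below 0.1 N and height (world z) of stray2_mid between 0.045 and 0.065 m and distance of card_mid from where it was at the start of the episode below 0.02 m), for 0.2 s.
2. the card has been drawn clear of its stand, held by the fingers (height (world z) of card_foot above 0.06 m and contact force between card and the fingers above 0.5 N), for 0.1 s.
At the end, for the whole second after the job is handed in: Blue spools upright, released, within 14 mm of a dot each; row spools within 20 mm of their start. Only the fingers hold the card, at rest: lower edge over 110 mm, middle over 140 mm up and within 70 mm of the shelf middle, width within 14 deg of the row, face normal 28 to 63 deg from straight up (((horizontal distance between stray1_mid and gap1 below 0.014 m and horizontal distance between stray2_mid and gap2 below 0.014 m) or (horizontal distance between stray1_mid and gap2 below 0.014 m and horizontal distance between stray2_mid and gap1 below 0.014 m)) and angle between each of stray1_mid, stray2_mid, row1_mid, row2_mid, row3_mid's own z axis and vertical below 0.12 rad and height (world z) of stray1_mid between 0.045 and 0.065 m and contact force between each of stray1, stray2 and the fingers below 0.1 N and height (world z) of stray2_mid between 0.045 and 0.065 m and distance of each of row1_mid, row2_mid, row3_mid from where it was at the start of the episode below 0.02 m and contact force between card and the fingers above 1 N and contact force between card and stand below 0.1 N and contact force between card and shelf below 0.1 N and contact force between card and row1 below 0.1 N and contact force between card and row2 below 0.1 N and contact force between card and row3 below 0.1 N and contact force between card and stray1 below 0.1 N and contact force between card and stray2 below 0.1 N and height (world z) of card_foot above 0.11 m and height (world z) of card_mid above 0.14 m and angle between card_mid's own x axis and vertical between 0.48 and 1.1 rad and angle between the y axis of card_mid and the y axis of shelf_mid, either way round below 0.25 rad and horizontal distance between card_mid and shelf_mid below 0.07 m and linear speed of card below 0.03 m/s); the arm keeps its last pose, push and grip.
It fails at once if a bystander (mug, tape measure, oil bottle) is moved by more than 25 mm (distance of any of mug_mid, tape_mid, oiler_mid from where it was at the start of the episode above 0.025 m).
It fails at once if a spool already in the row is moved by more than 25 mm or knocked over (distance of any of row1_mid, row2_mid, row3_mid from where it was at the start of the episode above 0.025 m or angle between any of row1_mid, row2_mid, row3_mid's own z axis and vertical above 0.5 rad).
It also fails if it takes over 56 s, if anything falls off the work surface, if the arm or the gripper's body presses on something with over 40 N, if the wrist force passes 120 N, or if a joint passes its speed limit or range.

## Working session

There is one attempt and no reset: what is moved stays moved. The work goes in short steps, each a Python script; the robot and the scene stay as the last script left them, time stands still between calls to the robot, and variables do not carry over. Pictures are saved under pics/ and viewed, at most 10 in all, crops included, and the job is handed in when it is done.

```bash
ls; mkdir -p pics; cat > h.py <<'E'
import numpy as np, cv2
from station import ctrl, get_state, vision, ticket, models
from scipy.spatial.transform import Rotation as R
def pts(cam,mask,d):
    i=vision.camera_info(cam);K=np.array(i["mtx"]);v,u=np.nonzero(mask&(d>0));z=d[v,u]
    P=np.stack([(u-K[0,2])/K[0,0]*z,(v-K[1,2])/K[1,1]*z,z],1)
    return (P-np.array(i["t"]).ravel())@np.array(i["R"])
E
python3 - <<'E'
from h import *
out=[]
for c in("scene","top"):
    im,d=vision.grab_frame(c);out.append(im);cv2.imwrite(f"pics/{c}.png",im)
    for n in("stray1_mid","gap1","row1_mid","row2_mid","row3_mid","card_grip","card_mid","stand","mug_mid","tape_mid","oiler_mid","shelf_mid"):
        for r in models.masks_of(c,n)[:3]:
            if r["p"]<.3: continue
            p=pts(c,r["mask"],d)
            if len(p): print(c,n,round(r["p"],2),np.round(r["point"]),len(p),"med",np.round(np.median(p,0),3),"lo",np.round(np.percentile(p,3,0),3),"hi",np.round(np.percentile(p,97,0),3))
s=get_state();print(s["time"],s["eef_rot"],ctrl.pinch_z)
E
```

```text
pics
scene stray1_mid 0.85 [264. 185.] 344 med [ 0.467 -0.065  0.049] lo [ 0.431 -0.089  0.001] hi [ 0.478 -0.046  0.071]
scene gap1 0.54 [241. 231.] 100 med [ 0.625 -0.093  0.021] lo [ 0.609 -0.108  0.018] hi [ 0.64  -0.077  0.024]
scene gap1 0.53 [259. 237.] 108 med [ 0.628 -0.023  0.021] lo [ 0.612 -0.039  0.017] hi [ 0.645 -0.008  0.024]
scene row1_mid 0.56 [334. 248.] 414 med [0.653 0.186 0.076] lo [0.62  0.165 0.021] hi [0.664 0.207 0.09 ]
scene row2_mid 0.56 [285. 238.] 413 med [0.646 0.05  0.074] lo [0.615 0.027 0.021] hi [0.657 0.071 0.09 ]
scene row2_mid 0.45 [173. 170.] 732 med [ 0.497 -0.337  0.107] lo [ 0.486 -0.394  0.056] hi [ 0.508 -0.285  0.167]
scene row3_mid 0.86 [310. 246.] 438 med [0.648 0.119 0.074] lo [0.602 0.096 0.017] hi [0.661 0.141 0.09 ]
scene card_grip 0.71 [173. 166.] 759 med [ 0.497 -0.34   0.107] lo [ 0.483 -0.4    0.055] hi [ 0.507 -0.285  0.168]
scene card_mid 0.57 [170. 166.] 793 med [ 0.497 -0.338  0.106] lo [ 0.483 -0.4    0.053] hi [ 0.508 -0.285  0.168]
scene stand 0.91 [179. 188.] 806 med [ 0.509 -0.331  0.017] lo [ 0.487 -0.411  0.002] hi [ 0
[... 1586 characters left out ...]
32 med [ 0.491 -0.335  0.127] lo [ 0.476 -0.393  0.034] hi [ 0.504 -0.283  0.17 ]
top stand 0.82 [416. 241.] 1274 med [ 0.483 -0.328  0.009] lo [ 0.453 -0.407  0.003] hi [ 0.529 -0.27   0.058]
top mug_mid 0.89 [115. 191.] 1301 med [0.602 0.437 0.041] lo [0.542 0.393 0.   ] hi [0.638 0.465 0.091]
top tape_mid 0.68 [132. 268.] 475 med [0.413 0.394 0.022] lo [0.388 0.37  0.011] hi [0.438 0.421 0.026]
top oiler_mid 0.95 [424. 156.] 441 med [ 0.682 -0.324  0.074] lo [ 0.665 -0.35   0.005] hi [ 0.705 -0.31   0.112]
top shelf_mid 0.8 [286. 183.] 3130 med [0.622 0.013 0.02 ] lo [ 0.587 -0.129  0.014] hi [0.672 0.224 0.024]
1.3 [-3.93329236e-05  9.76680370e-01  2.14698517e-01  3.00503714e-07] -0.0187
```

View pics/scene.png

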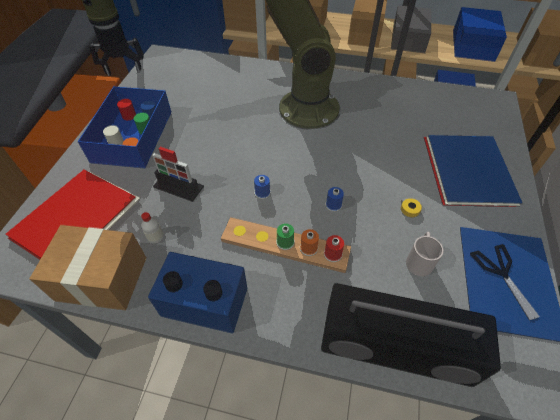

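View pics/top.png

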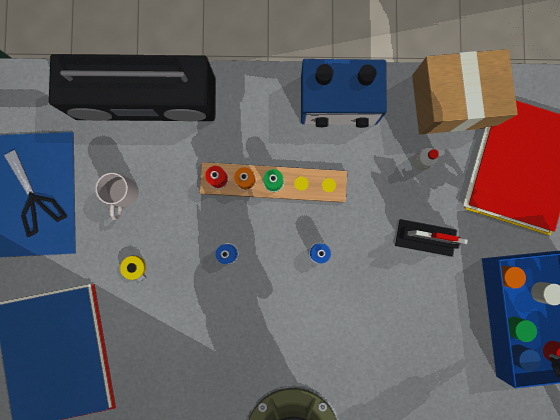

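The scene view shows both blue spools standing, at (262,185) and (335,197). The dots are at (240,231) and (262,237), and the card is in its stand at (172,165). The top view agrees, with the blue spools at (227,254) and (320,254) and the dots at (302,184) and (329,185). The network missed the spool at (227,254), so I'll locate it by colour.

```bash
cat > m.py <<'E'
from h import *
from scipy.optimize import least_squares
def spool(c,d,xy,z0):   # circle of 24mm on body-top ring + side: fit centre from ring z0+.056..z0+.063
    P=pts(c,np.ones(d.shape,bool),d);P=P[np.hypot(*(P[:,:2]-xy).T)<.032]
    r=P[(P[:,2]>z0+.054)&(P[:,2]<z0+.066)]
    s=P[P[:,2]>z0+.067]
    cc=cv2.minEnclosingCircle(r[:,:2].astype(np.float32))
    return np.array(cc[0]),cc[1],s[:,:2].mean(0) if len(s) else None
if __name__=="__main__":
    for c in("top","scene"):
        im,d=vision.grab_frame(c);hsv=cv2.cvtColor(im,cv2.COLOR_BGR2HSV)
        P=pts(c,np.ones(d.shape,bool),d) 
        m=cv2.inRange(hsv,(105,130,60),(130,255,255))>0
        B=pts(c,m,d);B=B[(B[:,2]>.05)&(B[:,2]<.075)]
        for lo,hi in((-.15,.03),(.03,.3)):
            b=B[(B[:,1]>lo)&(B[:,1]<hi)&(B[:,0]>.35)&(B[:,0]<.55)]
            xy=np.median(b[:,:2],0);print(c,"blue",len(b),xy.round(4),*[np.round(v,4) for v in spool(c,d,xy,0.)])
        for xy in((.636,.184),(.631,.115),(.627,.048)): print(c,"row",*[np.round(v,4) for v in spool(c,d,np.array(xy),.02)])
        y=cv2.inRange(hsv,(22,150,120),(35,255,255))>0
        Y=pts(c,y,d);Y=Y[(Y[:,2]<.03)&(Y[:,0]>.58)&(Y[:,0]<.68)&(abs(Y[:,1])<.2)]
        for k in(-1,1):
            q=Y[(Y[:,1]+.058)*k>0];print(c,"dot",len(q),q.mean(0).round(4),np.round(cv2.minEnclosingCircle(q[:,:2].astype(np.float32))[0],4))
        S=P[(P[:,2]>.015)&(P[:,2]<.025)&(abs(P[:,0]-.63)<.07)&(P[:,1]>-.16)&(P[:,1]<.26)]
        print(c,"shelf",cv2.minAreaRect(S[:,:2].astype(np.float32)))
        C=P[(P[:,2]>.065)&(P[:,2]<.18)&(abs(P[:,0]-.49)<.04)&(P[:,1]>-.43)&(P[:,1]<-.25)]
        T=C[C[:,2]>.135]
        for n,q in(("card",C),("tab",T)):
            print(c,n,len(q),q.mean(0).round(4),cv2.minAreaRect(q[:,:2].astype(np.float32)),q[:,2].max())
    s=get_state();print(s["time"])
E
python3 m.py
```

```text
top blue 258 [ 0.4512 -0.0668] [ 0.4517 -0.0682] 0.0242 [ 0.451  -0.0681]
top blue 255 [0.451  0.1612] [0.4499 0.1633] 0.024 [0.4492 0.1632]
top row [0.6385 0.1874] 0.0244 [0.6382 0.1873]
top row [0.6346 0.1175] 0.024 [0.6342 0.1177]
top row [0.6306 0.0478] 0.0243 [0.6303 0.0482]
top dot 160 [ 0.623  -0.0917  0.0204] [ 0.6228 -0.0914]
top dot 165 [ 0.6265 -0.022   0.0207] [ 0.6267 -0.0223]
top shelf ((0.6306383013725281, 0.047671839594841), (0.3704098165035248, 0.08050083369016647), 86.77622985839844)
top card 381 [ 0.4901 -0.3342  0.1314] ((0.49000614881515503, -0.3420698046684265), (0.1208200752735138, 0.010655599646270275), 79.49053955078125) 0.17245353078803805
top tab 138 [ 0.4903 -0.3389  0.1634] ((0.4902046322822571, -0.3417559564113617), (0.051640063524246216, 0.010275221429765224), 79.27952575683594) 0.17245353078803805
scene blue 117 [ 0.462 -0.066] [ 0.4549 -0.0689] 0.0249 [ 0.4545 -0.0688]
scene blue 127 [0.4591 0.1626] [0.4527 0.163 ] 0.0256 [0.4526 0.1629]
scene row [0.6402 0.1873] 0.025 [0.6403 0.1876]
scene row [0.6368 0.1166] 0.025 [0.6368 0.1177]
scene row [0.632  0.0492] 0.0254 [0.6335 0.047 ]
scene dot 99 [ 0.624  -0.092   0.0205] [ 0.6237 -0.0914]
scene dot 103 [ 0.6281 -0.0227  0.0208] [ 0.6277 -0.0223]
scene shelf ((0.6327502727508545, 0.04736851155757904), (0.3695562779903412, 0.08318774402141571), 86.95564270019531)
scene card 679 [ 0.4971 -0.3389  0.1147] ((0.493487685918808, -0.34236133098602295), (0.12145766615867615, 0.015550995245575905), 79.36348724365234) 0.17199972513615913
scene tab 158 [ 0.4958 -0.3404  0.1555] ((0.49360236525535583, -0.3422001898288727), (0.05141749233007431, 0.014064974151551723), 80.12674713134766) 0.17199972513615913
1.4
```

```bash
cat > pick.py <<'E'
from h import *
X=np.array([1,-.0555,0]);X/=np.linalg.norm(X);Z=np.array([0,0,-1.])
def quat(y,z): 
    q=R.from_matrix(np.stack([np.cross(y,z),y,z],1)).as_quat();return [q[3],*q[:3]]
def best(pos,y,z):
    c=[(np.abs(np.array(j)-get_state()["qpos"]).max(),tuple(q)) for q in(quat(y,z),quat(-y,z)) if (j:=ctrl.ik(pos,q)) is not None]
    return list(min(c)[1])
def do(src,dst):
    q=best([*src,.15],X,Z);ctrl.movep([*src,.15],q)
    ctrl.movel([*src,.017],max_speed=.12);ctrl.close_gripper(40);w=get_state()["width"]
    ctrl.movel([*src,.14]);ctrl.movel([*dst,.14],max_speed=.2)
    ctrl.movel([*dst,.0385],max_speed=.08);print("width",w,get_state()["width"],"F",np.round(get_state()["contact_force"],2))
    ctrl.ungrasp();ctrl.movel([*dst,.15]);print(get_state()["time"])
E
python3 - <<'E'
from pick import *
do((.453,-.0685),(.6233,-.0915))
do((.4512,.1632),(.6272,-.0224))
q=get_state()["qpos"];print(np.round(q,2))
E
```

```text
width 0.04717273278471906 0.046996673672388065 F [ 0.31 -0.12 -0.95]
9.8
width 0.04752439428202921 0.04729977541152966 F [-0.57  0.49 -0.74]
17.8417
[ 0.37  0.64 -0.64  1.6   0.43  1.04 -0.45]
```

```bash
cat > card.py <<'E'
from pick import *
a=np.deg2rad(10.6);Xc=np.array([np.cos(a),-np.sin(a),0]);G=np.array([.4917,-.342])
p=.0187
mid=np.array([.6315,.0477,.215]);s=np.sqrt(.5)
Xs=X*s+np.array([0,0,s]);Zs=-X*s+np.array([0,0,s])   # final card x, z
tcp=mid+Zs*(.0835-p)   # grip 143.5 mm above card foot
E
python3 - <<'E'
from card import *
from m import spool
for sg in(1,-1):
    print(sg,ctrl.ik([*G,.26],quat(sg*Xc,Z)),ctrl.ik(tcp,quat(sg*Xs,-Zs)))
c=get_state()["tcp_pos"];ctrl.movel([c[0],c[1],.26],max_speed=.25)
q=best([*G,.26],Xc,Z);ctrl.movep([*G,.26],q)
for c in("top","scene"):
    im,d=vision.grab_frame(c);cv2.imwrite(f"pics/{c}2.png",cv2.resize(im[120:300,180:460] if c=="top" else im[120:300,130:410],None,fx=2,fy=2))
    for xy in((.638,.187),(.6345,.1175),(.63,.048),(.627,-.0224),(.6233,-.0915)): print(c,*[np.round(v,4) for v in spool(c,d,np.array(xy),.02)])
s=get_state();print(s["time"],np.round(s["qpos"],2),np.round(s["eef_rot"],3))
E
```

```text
1 [ 0.98695912  0.50217577 -0.68651177  1.52182908  0.32897049  1.23561272
  0.06721921] [ 0.68273776  0.336538   -1.2239959   2.28726682  1.68670192  0.63192133
 -1.89730958]
-1 [ 1.27211852  0.77603734 -1.42573649  1.51848133  0.76774521  1.50695923
  2.79830807] [ 0.51851615  0.255894   -0.96330366  2.28854779  1.724825    0.49474685
  1.19637133]
top [0.6386 0.1876] 0.0245 [0.6391 0.1874]
top [0.6345 0.1175] 0.0241 [0.6345 0.1179]
top [0.6304 0.0479] 0.0242 [0.63   0.0477]
top [ 0.6262 -0.0223] 0.0244 [ 0.6262 -0.0221]
top [ 0.6224 -0.0916] 0.0242 [ 0.6219 -0.0909]
scene [0.64   0.1869] 0.0246 [0.6408 0.1872]
scene [0.6366 0.1177] 0.0246 [0.6366 0.1177]
scene [0.6326 0.0468] 0.0249 [0.6332 0.0472]
scene [ 0.6287 -0.0228] 0.0255 [ 0.629  -0.0226]
scene [ 0.6243 -0.0928] 0.0253 [ 0.6247 -0.0916]
19.8417 [ 0.97  0.5  -0.67  1.52  0.32  1.23  0.08] [-0.     0.768  0.64   0.   ]
```

View pics/scene2.png

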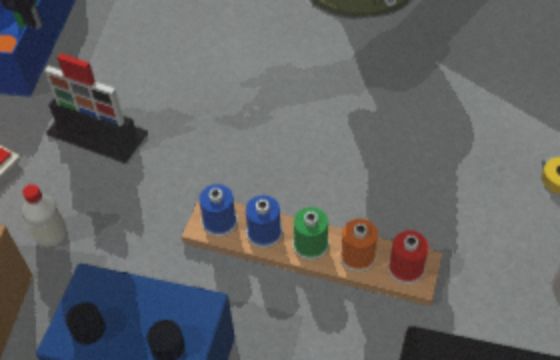

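The row view shows all five spools upright at crop (215,205) to (410,255), with the blue ones within 2 mm of the dots. The card is still in its stand at (85,90). Next I'll grasp the tab and lift.

```bash
python3 - <<'E'
from card import *
ctrl.movel([*G,.1335],max_speed=.12);print(np.round(get_state()["contact_force"],2))
ctrl.close_gripper(70);s=get_state();print(s["width"],np.round(s["contact_force"],2),np.round(s["wrist_torque"],2))
ctrl.movel([*G,.21],max_speed=.08);s=get_state();print(s["width"],np.round(s["contact_force"],2))
ctrl.movel([*G,.34],max_speed=.15)
f=quat(Xs,-Zs)
try: ctrl.movel(tcp,f,max_speed=.1);print("line")
except ctrl.Unreachable as e: print("unreach",e)
s=get_state();print(s["time"],s["width"],s["gripper_force"],np.round(s["tcp_pos"],3),tcp.round(3),np.round(s["qpos"],2))
im,d=vision.grab_frame("scene");cv2.imwrite("pics/scene3.png",im)
E
```

```text
[-0.22  0.27  1.31]
0.009202870390877459 [-0.31 -0.05  2.25] [ 0.   -0.05  0.02]
0.009265820344280976 [ 0.56 -0.37 -1.02]
line
30.9583 0.009029009382375643 68.12097787857056 [0.586 0.05  0.261] [0.586 0.05  0.261] [-0.01  0.18 -0.29  2.29  1.85  0.3  -2.08]
```

View pics/scene3.png

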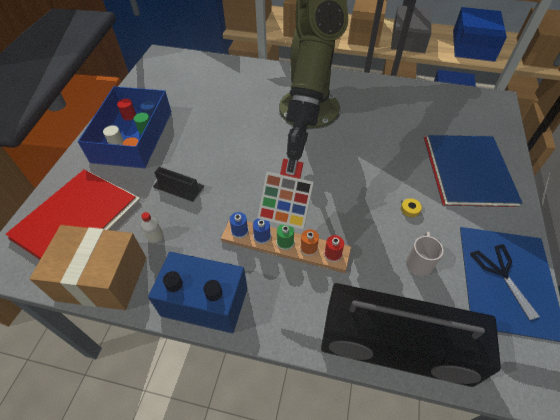

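The picture shows the card held at (287,198), above the row, with its swatches facing up. The row is intact. I'll check the card's pose and the spools from depth.

```bash
python3 - <<'E'
from card import *
from m import spool
for c in("scene","top"):
    im,d=vision.grab_frame(c);P=pts(c,np.ones(d.shape,bool),d)
    z0=P@Zs;m0=mid+Xs*.005
    C=P[(abs((P-m0)@Xs)<.02)&(abs((P-m0)@Zs)<.058)&(np.hypot(*(P-m0)[:,:2].T)<.1)&(P[:,2]>.14)]
    n=np.linalg.svd(C-C.mean(0),full_matrices=False)[2][2];n*=np.sign(n[2])
    e=np.array([-n[1],n[0],0]);e/=np.linalg.norm(e)
    print(c,len(C),C.mean(0).round(3),"tilt",np.degrees(np.arccos(n[2])).round(1),"width dir",e.round(3),"zmin",C[:,2].min().round(3))
    a,b=X*0+np.cross(Zs,Xs),Zs
    print(cv2.minAreaRect(np.stack([(C-m0)@a,(C-m0)@b],1).astype(np.float32)))
    if c=="scene":
        for xy in((.638,.187),(.6345,.1175),(.63,.048),(.627,-.0224),(.6233,-.0915)): print(np.round(spool(c,d,np.array(xy),.02)[0],4))
s=get_state();print(s["time"],np.abs(s["qd"]).max())
E
```

```text
scene 2238 [0.635 0.048 0.219] tilt 44.9 width dir [0.051 0.999 0.   ] zmin 0.173
((-0.0009656436741352081, -1.1913478374481201e-05), (0.11590956151485443, 0.12058787792921066), 89.98793029785156)
[0.6402 0.1871]
[0.6366 0.1175]
[0.6336 0.0483]
[ 0.6282 -0.0223]
[ 0.6242 -0.0917]
top 1846 [0.632 0.047 0.22 ] tilt 44.9 width dir [0.054 0.999 0.   ] zmin 0.175
((-0.0005756169557571411, 3.563240170478821e-05), (0.11591292172670364, 0.12010593712329865), 89.99205017089844)
31.1083 0.002061261929624711
```

```bash
python3 -c "
from station import *
from station import ticket,ctrl
ctrl.pause(0.5);print(ticket.close_job())"
```

```text
the job is handed in; nothing more can be done
None
```

I handed the job in: both blue spools stand within about 2 mm of their dots, and the card is held steady over the middle of the row, tipped at 45° with its lower edge about 17 cm up, at about 32 s of the 56 s allowed; no verdict came back.

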